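# Fit the amber glass dome to the work lamp

## Robot

A 6-joint arm with a two-finger parallel gripper is mounted at the origin on the work surface. World frame = base frame: x ahead of the robot, y to its left, z up, the work surface at z = 0. Lengths are in m, angles in rad, forces in N, time in s.
With the tool pointing down it reaches from about 0.275 to 0.85 m from the base axis. Payload 5.2 kg.
Tool frame: the origin (TCP) lies at the very end of the fingers, on their centre line; the grasp point (between the pads) lies 19 mm behind it; z points along the fingers, y is the line along which they close (so a half turn about z gives the same grasp; the last joint's range is limited). The gripper opens to 85 mm and grips with 20 to 120 N. Pads are 22 mm wide; open, the fingers measure 114 mm over their backs; the gripper's body (76 mm by 85 mm) begins 54 mm behind the grasp point. The pads swing forward as they close: fully open they stand 13 mm farther back than shut.
Start: joints at [0.922, 0.259, 1.535, -0, 1.348, -0.203], TCP at [0.237, 0.496, 0.231] pointing down, gripper open.
Joint ranges: [-3.14, 3.14], [-0.91, 2.08], [0.19, 2.58], [-1.22, 4.36], [0.22, 2.71], [-3.12, 3.12]. Speed limits (rad/s): [2.57, 2.57, 3.14, 3.14, 3.14, 3.14].

## Interface

Orientations are given as a unit quaternion [w, x, y, z].
In Python, from bench import env, imaging gives the robot as it stands.
- The arm moves only by the tool drive_tool, never from a script. Its arguments are lists of equal length, an entry for each row: "dp": the shift along the tool's x, y, z scaled (see below), a list of three; "twist": the turn, a rotation vector about the tool's x, y, z scaled (see below), a list of three; "hand": the closure in counts, from 0 (fully open) to 255 (shut). A call has exactly 8 rows; each row is the pose to reach, as a shift and turn from the pose commanded when the call began, along the tool's axes at that moment, turning the shorter way round; what a row does not reach only later rows make up. The controller multiplies each number of a shift by 0.1 m and each number of a turn by 180 degrees. A row lasts 1/8 s, in which the tool goes at most 62.5 mm and 10.7 degrees, less where a joint would pass 70% of its speed; a pose out of reach is approached as far as the arm can. A call with a number of a shift or a turn outside -1 to 1 is refused whole. A call with a gripper value outside its range is refused whole. The fingers move at their own pace and stop on an object; "squeeze" is the grip in N (left out, the last holds). Time passes only in rows, so rows that repeat a pose let the fingers close, or fill a call up. It gives the time, the measured TCP pose, the force, the opening and the grip force at its end, in the units of the state.
- env.read_state(): the state, without advancing time (a new reading comes with each control period).
- imaging.read_camera(name): name is "scene" or "side" or "wrist"; returns a dict with "pixels" (384x512x3 uint8, red, green, blue), "fx", "fy", "cx", "cy" (pixels), "rvec" (rotation vector, rad) and "tvec" (3), from world to camera coordinates, as OpenCV has them; the wrist camera has in their place "T_tool_cam" (4x4, takes a point from camera to tool coordinates, whose origin is the TCP and whose axes are the flange's). Camera axes: x right, y down, z forward; pixel columns grow to the right and rows downward; lengths in m; the calibration is good to about 2 mm. A picture is of the moment at which its call begins: read the wrist's pose just before it. There is no depth.
- env.job_done(): hands the job in; it is judged then, once.
The state is a dict: "time_s": time; "joint_positions": joint angles; "dq": joint speeds; "effort": joint torques, N m; "tcp_pos": TCP position; "tcp_rot": TCP orientation; "force": force on the tool from outside, world axes, zero at the start; "wrist_torque": the same for the moment, N m; "opening": opening from 0.0 (shut) to 1.0 (fully open); "grasp_force": force on a finger pad.
Only numpy, scipy, OpenCV 4.12 (cv2) and the standard library are available. Lean on these libraries where they do the work, as an engineer would, in place of code of your own. Each camera call takes 0.05 s, during which the arm holds its last target. There are 200 camera calls.

## Task

Fit the amber glass dome over the white LED post of the open lamp so that it stands upright with its rim flat on the gasket inside the grey collar, and let go. The glass is thin: grip it lightly, with no more than 20 N, and lower it softly onto the gasket without dropping, knocking or pressing it. Leave the green and the clear dome standing where they are.

Things in the scene. Friction and masses are not known exactly. Their poses are not given: they have to be found in the camera images.
- dome_amber: The dome to fit, amber (orange-brown) thin glass, 0.15 kg: like an upside-down jar, open below, 87 mm high, 50 mm across and 83 mm deep inside. Straight round wall 56 mm across from 7 to 69 mm up; rim bead below it 62 mm across. Stands on a 4 mm felt mat. Cracks if squeezed clearly over 20 N, or struck or pressed hard on the lamp (40 N), or let go over 8 mm above its seat. Origin: centre of the rim's lower edge; z up.
- dome_green: Bystander: a green glass dome, same shape, size and origin as the amber one, on the same grey 210 mm square mat. The domes' centres are at least 100 mm apart.
- dome_clear: Bystander: a clear, colourless glass dome, same shape, size and origin as the amber one, on the same mat.
- lamp: The open lamp, fixed to the table: a plywood board 140 mm square and 12 mm thick; on it a round black housing 112 mm across whose top, 35 mm above the table, is a flat dark gasket. Round the gasket runs a grey collar, 88 mm across inside, 108 mm outside, 10 mm high. In the middle stands a white and yellow LED post, 20 mm thick, 42 mm high. Origin: centre of the board's underside, z up.
- lamp_seat (a point): Centre of the lamp's gasket surface, at the foot of the LED post, 35 mm above the table; z up. When the dome is seated its origin lies here, with about 12 mm of play sideways.

How it is judged:
By the outcome, as a careful person would: the job done as asked, in the order asked, and still so for the second after the job is handed in, with the robot touching nothing.
It also fails if it takes over 43 s, if anything falls off the work surface, if the arm or the gripper's body presses on something with over 40 N, if the wrist force passes 120 N, or if a joint passes its speed limit or range.

## Working session

There is one attempt and no reset: what is moved stays moved. The work goes in short steps, Python scripts to look and compute and a tool call to move; the robot and the scene stay as the last step left them, time stands still between calls to the robot, and variables do not carry over. Pictures are saved under pics/ and viewed, at most 10 in all, crops included, and the job is handed in when it is done.

Besides the shell and the picture viewer there is one more tool, called after "Emit:" in YAML: its name, and indented under it one key for each argument. drive_tool: Moves the arm, as the interface text tells. Its arguments: {"type":"object","properties":{"dp":{"type":"array"},"twist":{"type":"array"},"hand":{"type":"array"},"squeeze":{"type":"number"}},"required":["dp","twist","hand"]}

```bash
mkdir -p pics; python3 - <<'E'
from bench import env, imaging
import cv2,numpy as np
s=env.read_state();print(s)
ims=[]
for n in("scene","side","wrist"):
    c=imaging.read_camera(n);cv2.imwrite(f"pics/{n}0.png",c["pixels"][:,:,::-1]);ims.append(c["pixels"][:,:,::-1])
    print(n,{k:v for k,v in c.items() if k!="pixels"})
cv2.imwrite("pics/a.png",cv2.resize(ims[0],(800,600)))
E
```

```text
{'time_s': 0.0, 'joint_positions': array([ 9.22212204e-01,  2.59340928e-01,  1.53607598e+00, -1.08725743e-05,
        1.34804078e+00, -2.02830829e-01]), 'dq': array([-0.00095329, -0.00152089, -0.00022019,  0.00038445,  0.00034082,
       -0.00052823]), 'effort': array([ 3.47616542e-04, -4.46032834e+01, -2.90572071e+01, -4.88829919e-04,
        1.17443490e-02,  4.64561185e-05]), 'tcp_pos': array([0.23679128, 0.4958205 , 0.23047868]), 'tcp_rot': array([-3.80270036e-04,  2.21034756e-01,  9.75265485e-01, -8.51477439e-04]), 'force': array([-1.24510176, -0.88484056, -0.29447374]), 'wrist_torque': array([ 0.04786059, -0.04194276, -0.03274801]), 'grasp_force': 0.0, 'opening': 1.0018208104274358}
scene {'fx': 353.9978294909678, 'fy': 353.9978294909678, 'cx': 253.26559279746203, 'cy': 197.71791686995277, 'rvec': array([ 1.36548815,  1.96600974, -1.04347459]), 'tvec': array([ 0.1878842 , -0.22396558,  1.25373892])}
side {'fx': 349.550091201759, 'fy': 349.550091201759, 'cx': 261.3258588550864, 'cy': 191.78790810613697, 'rvec': array([ 2.34716971, -0.67723633,  0.23111439]), 'tvec': array([-0.4573322 ,  0.28120941,  0.61645905])}
wrist {'fx': 294.94351974861706, 'fy': 294.94351974861706, 'cx': 252.52011241170715, 'cy': 191.9323681544549, 'T_tool_cam': array([[ 7.12637337e-04, -9.62089012e-01, -2.72734716e-01,
         6.91122470e-02],
       [ 9.99999586e-01,  8.40108367e-04, -3.50604382e-04,
        -9.85306816e-05],
       [ 5.66439341e-04, -2.72734353e-01,  9.62089212e-01,
        -1.43056944e-01],
       [ 0.00000000e+00,  0.00000000e+00,  0.00000000e+00,
         1.00000000e+00]])}
```

View pics/a.png

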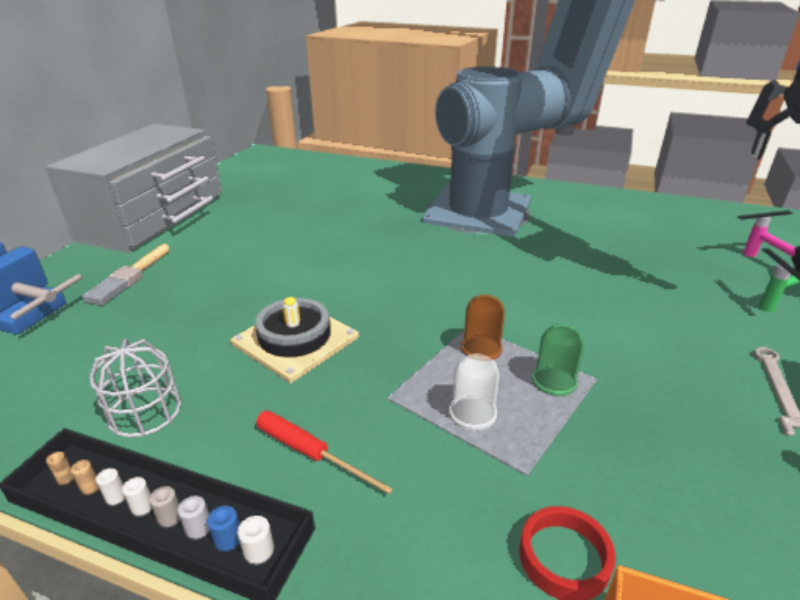

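View pics/side0.png

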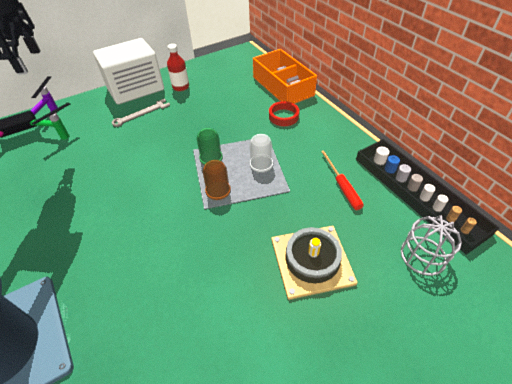

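The scene picture (800x600) shows the amber dome's rim at about (482,349), green at (556,380), clear at (473,411) and the collar at (293,322). In the side picture they are at (217,191), (209,155), (262,166) and (314,253).

```bash
cat > h.py <<'E'
from bench import env, imaging
import cv2,numpy as np
from scipy.spatial.transform import Rotation as R
def ray(c,uv,s=None):
    d=np.array([(uv[0]-c["cx"])/c["fx"],(uv[1]-c["cy"])/c["fy"],1])
    if "rvec" in c:
        M=cv2.Rodrigues(c["rvec"])[0];return -M.T@c["tvec"],M.T@d
    q=s["tcp_rot"];T=np.eye(4);T[:3,:3]=R.from_quat(np.r_[q[1:],q[0]]).as_matrix();T[:3,3]=s["tcp_pos"]
    T=T@c["T_tool_cam"];return T[:3,3],T[:3,:3]@d
def onplane(c,uv,z,s=None):
    o,d=ray(c,uv,s);return o+d*(z-o[2])/d[2]
E
python3 - <<'E'
from h import *
a=imaging.read_camera("scene");b=imaging.read_camera("side")
P={"amber":((482,349),(217,191),.006),"green":((556,380),(209,155),.006),"clear":((473,411),(262,166),.006),"lamp":((293,322),(314,253),.045),"post":((291,301),(315,243),.077)}
for k,(u,v,z) in P.items(): print(k,onplane(a,np.array(u)/1.5625,z).round(4),onplane(b,v,z).round(4))
s=env.read_state();q=s["tcp_rot"];print(R.from_quat(np.r_[q[1:],q[0]]).as_matrix().round(3))
E
```

```text
amber [0.4983 0.1257 0.006 ] [0.4897 0.1244 0.006 ]
green [0.5307 0.2385 0.006 ] [0.5297 0.2491 0.006 ]
clear [0.6294 0.1448 0.006 ] [0.6264 0.1379 0.006 ]
lamp [ 0.5808 -0.1447  0.045 ] [ 0.5647 -0.1547  0.045 ]
post [ 0.5731 -0.1482  0.077 ] [ 0.5653 -0.1519  0.077 ]
[[-0.902  0.431 -0.001]
 [ 0.431  0.902 -0.001]
 [ 0.    -0.001 -1.   ]]
```

Emit:
drive_tool:
  dp:
    - [-0.06, -0.03, 0]
    - [-0.2, -0.11, 0]
    - [-0.35, -0.2, 0]
    - [-0.5, -0.29, 0]
    - [-0.65, -0.37, 0]
    - [-0.8, -0.46, 0]
    - [-0.94, -0.54, 0]
    - [-1, -0.57, 0]
  twist:
    - [0, 0, -0.02]
    - [0, 0, -0.07]
    - [0, 0, -0.125]
    - [0, 0, -0.18]
    - [0, 0, -0.235]
    - [0, 0, -0.29]
    - [0, 0, -0.34]
    - [0, 0, -0.364]
  hand: [0, 0, 0, 0, 0, 0, 0, 0]
  squeeze: 20

```text
time_s: 1.25
tcp_pos: [0.3032, 0.401, 0.2312]
tcp_rot: [-0.0, -0.343, 0.939, -0.0]
force: [0.2, 0.3, -0.1]
opening: 1.002
grasp_force: 0.0
```

```bash
cat >> h.py <<'E'
def rel(target,yaw=None):
    s=env.read_state();q=s["tcp_rot"];M=R.from_quat(np.r_[q[1:],q[0]]).as_matrix()
    print("t",s["time_s"],"tcp",s["tcp_pos"].round(4),"yaw_y",np.degrees(np.arctan2(M[1,1],M[0,1])).round(2),"q",s["joint_positions"].round(2))
    print("dp units",((M.T@(np.array(target)-s["tcp_pos"]))*10).round(3),"F",s["force"].round(1),"tilt",M[:,2].round(4))
E
python3 -c "
from h import *
rel([.494,.125,.2])"
```

```text
t 1.25 tcp [0.3032 0.401  0.2312] yaw_y 130.12 q [ 0.7   0.17  1.64 -0.    1.32 -1.57]
dp units [ 0.319 -3.34   0.313] F [ 0.2  0.3 -0.1] tilt [-1.e-04 -3.e-04 -1.e+00]
```

Emit:
drive_tool:
  dp:
    - [0, -0.15, 0]
    - [0, -0.4, 0]
    - [0, -0.65, 0]
    - [0, -0.9, 0]
    - [0, -1, 0]
    - [0, -1, 0]
    - [0, -1, 0]
    - [0, -1, 0]
  twist:
    - [0, 0, 0]
    - [0, 0, 0]
    - [0, 0, 0]
    - [0, 0, 0]
    - [0, 0, 0]
    - [0, 0, 0]
    - [0, 0, 0]
    - [0, 0, 0]
  hand: [0, 0, 0, 0, 0, 0, 0, 0]

```text
time_s: 2.25
tcp_pos: [0.3665, 0.3256, 0.2313]
tcp_rot: [-0.0, -0.342, 0.94, 0.0]
force: [-0.1, -0.0, -0.3]
opening: 1.004
grasp_force: 0.0
```

Emit:
drive_tool:
  dp:
    - [0.02, -0.15, 0]
    - [0.06, -0.3, 0]
    - [0.1, -0.45, 0]
    - [0.15, -0.6, 0]
    - [0.2, -0.75, 0]
    - [0.25, -0.9, 0]
    - [0.3, -1, 0]
    - [0.32, -1, 0]
  twist:
    - [0, 0, 0]
    - [0, 0, 0]
    - [0, 0, 0]
    - [0, 0, 0]
    - [0, 0, 0]
    - [0, 0, 0]
    - [0, 0, 0]
    - [0, 0, 0]
  hand: [0, 0, 0, 0, 0, 0, 0, 0]

```text
time_s: 3.25
tcp_pos: [0.4069, 0.2271, 0.2313]
tcp_rot: [-0.0, -0.341, 0.94, 0.0]
force: [0.0, 0.3, 0.3]
opening: 1.0
grasp_force: 0.0
```

Emit:
drive_tool:
  dp:
    - [0, -0.15, 0]
    - [0, -0.3, 0.04]
    - [0, -0.45, 0.1]
    - [0, -0.6, 0.15]
    - [0, -0.75, 0.2]
    - [0, -0.9, 0.25]
    - [0, -1, 0.3]
    - [0, -1, 0.3]
  twist:
    - [0, 0, 0]
    - [0, 0, 0]
    - [0, 0, 0]
    - [0, 0, 0]
    - [0, 0, 0]
    - [0, 0, 0]
    - [0, 0, 0]
    - [0, 0, 0]
  hand: [0, 0, 0, 0, 0, 0, 0, 0]

```text
time_s: 4.25
tcp_pos: [0.4712, 0.1507, 0.2007]
tcp_rot: [-0.001, -0.341, 0.94, 0.0]
force: [-0.1, -0.3, -0.2]
opening: 1.001
grasp_force: 0.0
```

Emit:
drive_tool:
  dp:
    - [0, -0.1, 0]
    - [0, -0.25, 0]
    - [0, -0.34, 0]
    - [0, -0.34, 0]
    - [0, -0.34, 0]
    - [0, -0.34, 0]
    - [0, -0.34, 0]
    - [0, -0.34, 0]
  twist:
    - [0, 0, 0]
    - [0, 0, 0]
    - [0, 0, 0]
    - [0, 0, 0]
    - [0, 0, 0]
    - [0, 0, 0]
    - [0, 0, 0]
    - [0, 0, 0]
  hand: [0, 0, 0, 0, 0, 0, 0, 0]

```text
time_s: 5.25
tcp_pos: [0.4927, 0.1254, 0.2014]
tcp_rot: [0.0, -0.342, 0.94, 0.0]
force: [-1.0, 0.2, -0.3]
opening: 1.0
grasp_force: 0.0
```

```bash
python3 -c "
from h import *
rel([.494,.125,.2])
c=imaging.read_camera('wrist');cv2.imwrite('pics/w1.png',cv2.resize(c['pixels'][:,:,::-1],(768,576),interpolation=cv2.INTER_CUBIC))"
```

```text
t 5.25 tcp [0.4927 0.1254 0.2014] yaw_y 129.99 q [ 0.03  0.21  1.68  0.    1.26 -2.24]
dp units [-0.007 -0.011  0.014] F [-1.   0.2 -0.3] tilt [ 0.  0. -1.]
```

View pics/w1.png

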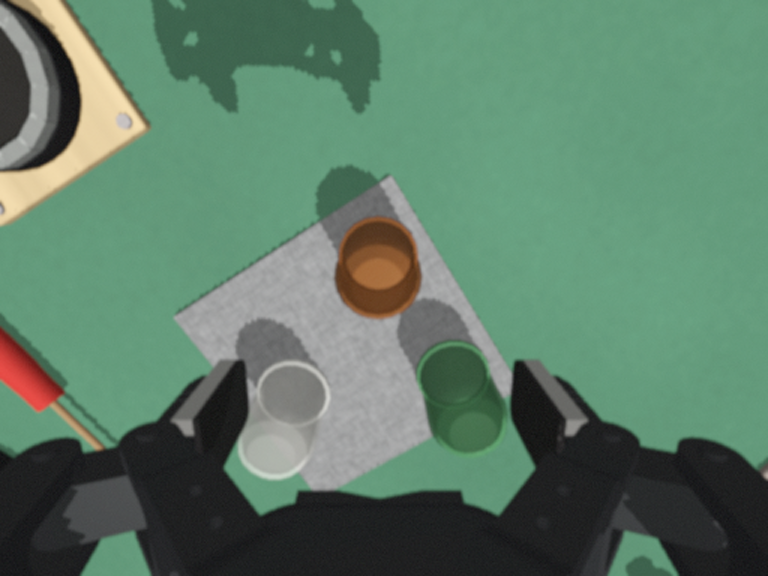

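Wrist view: amber rim is centred near (378,257) and its top near (378,276); clear and green are lower left and lower right, and the fingers sit at the left and right bottom.

```bash
python3 -c "
from h import *
s=env.read_state();c=imaging.read_camera('wrist')
f=lambda u,v,z:print(onplane(c,(u/1.5-.17,v/1.5-.17),z,s).round(4))
f(378,257,.006);f(378,276,.085);f(291,394,.006);f(453,378,.006)
rel([.479,.114,.2])"
```

```text
[0.4944 0.1256 0.006 ]
[0.4906 0.1226 0.085 ]
[0.6333 0.1454 0.006 ]
[0.5334 0.241  0.006 ]
t 5.35 tcp [0.4928 0.1253 0.2013] yaw_y 129.99 q [ 0.03  0.21  1.68 -0.    1.26 -2.24]
dp units [0.178 0.002 0.013] F [-0.4 -0.1  0.5] tilt [ 0. -0. -1.]
```

Emit:
drive_tool:
  dp:
    - [0, 0, 0.1]
    - [0, -0.01, 0.25]
    - [0, -0.01, 0.4]
    - [0, -0.01, 0.55]
    - [0, -0.01, 0.7]
    - [0, -0.01, 0.82]
    - [0, -0.01, 0.9]
    - [0, -0.01, 0.9]
  twist:
    - [0, 0, 0]
    - [0, 0, 0]
    - [0, 0, 0]
    - [0, 0, 0]
    - [0, 0, 0]
    - [0, 0, 0]
    - [0, 0, 0]
    - [0, 0, 0]
  hand: [0, 0, 0, 0, 0, 0, 0, 0]

```text
time_s: 6.35
tcp_pos: [0.4932, 0.1244, 0.1107]
tcp_rot: [-0.001, -0.342, 0.94, 0.0]
force: [-0.8, 0.0, 0.7]
opening: 0.998
grasp_force: 0.0
```

```bash
python3 -c "
from h import *
rel([.4935,.125,.037])
c=imaging.read_camera('wrist');cv2.imwrite('pics/w2.png',c['pixels'][:,:,::-1])"
```

```text
t 6.35 tcp [0.4932 0.1244 0.1107] yaw_y 129.97 q [ 0.03  0.3   1.8   0.    1.04 -2.24]
dp units [-0.007  0.002  0.737] F [-0.8  0.   0.7] tilt [-0.0011 -0.     -1.    ]
```

View pics/w2.png

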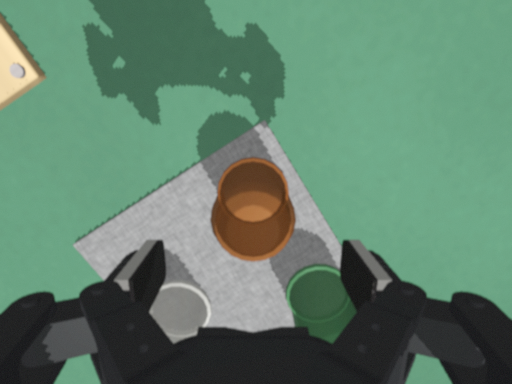

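The dome (u≈253) is centred between the finger tips (165 and 342). I'll descend and close gently.

Emit:
drive_tool:
  dp:
    - [0, 0, 0.08]
    - [0, 0, 0.2]
    - [0, 0, 0.33]
    - [0, 0, 0.46]
    - [0, 0, 0.58]
    - [0, 0, 0.68]
    - [0, 0, 0.73]
    - [0, 0, 0.73]
  twist:
    - [0, 0, 0]
    - [0, 0, 0]
    - [0, 0, 0]
    - [0, 0, 0]
    - [0, 0, 0]
    - [0, 0, 0]
    - [0, 0, 0]
    - [0, 0, 0]
  hand: [0, 0, 0, 0, 0, 0, 0, 0]

```text
time_s: 7.4
tcp_pos: [0.4933, 0.1244, 0.038]
tcp_rot: [-0.0, -0.342, 0.94, 0.0]
force: [-0.4, 0.8, -0.1]
opening: 1.002
grasp_force: 0.0
```

Emit:
drive_tool:
  dp:
    - [0, 0, 0]
    - [0, 0, 0]
    - [0, 0, 0]
    - [0, 0, 0]
    - [0, 0, 0]
    - [0, 0, 0]
    - [0, 0, 0]
    - [0, 0, 0]
  twist:
    - [0, 0, 0]
    - [0, 0, 0]
    - [0, 0, 0]
    - [0, 0, 0]
    - [0, 0, 0]
    - [0, 0, 0]
    - [0, 0, 0]
    - [0, 0, 0]
  hand: [20, 40, 55, 65, 75, 85, 95, 100]
  squeeze: 20

```text
time_s: 8.4
tcp_pos: [0.4934, 0.1246, 0.0386]
tcp_rot: [0.0, -0.342, 0.94, 0.0]
force: [-1.8, 0.8, 5.3]
opening: 0.659
grasp_force: 21.2
```

Emit:
drive_tool:
  dp:
    - [0, 0, -0.02]
    - [0, 0, -0.08]
    - [0, 0, -0.2]
    - [0, 0, -0.38]
    - [0, 0, -0.58]
    - [0, 0, -0.78]
    - [0, 0, -0.94]
    - [0, 0, -1]
  twist:
    - [0, 0, 0]
    - [0, 0, 0]
    - [0, 0, 0]
    - [0, 0, 0]
    - [0, 0, 0]
    - [0, 0, 0]
    - [0, 0, 0]
    - [0, 0, 0]
  hand: [100, 100, 100, 100, 100, 100, 100, 100]

```text
time_s: 9.4
tcp_pos: [0.4942, 0.1244, 0.14]
tcp_rot: [0.001, -0.342, 0.94, -0.0]
force: [0.3, -0.1, -2.8]
opening: 0.655
grasp_force: 21.8
```

```bash
python3 -c "
from h import *
rel([.568,-.15,.1386])
c=imaging.read_camera('side');cv2.imwrite('pics/s3.png',cv2.resize(c['pixels'][90:310,150:400,::-1],(800,704))[:600]);print(env.read_state()['grasp_force'])"
```

```text
t 9.4 tcp [0.4942 0.1244 0.14  ] yaw_y 129.98 q [ 0.03  0.27  1.76 -0.    1.11 -2.24]
dp units [ 1.198 -2.577  0.016] F [ 0.3 -0.1 -2.8] tilt [ 0.0027 -0.     -1.    ]
21.789165691611316
```

View pics/s3.png

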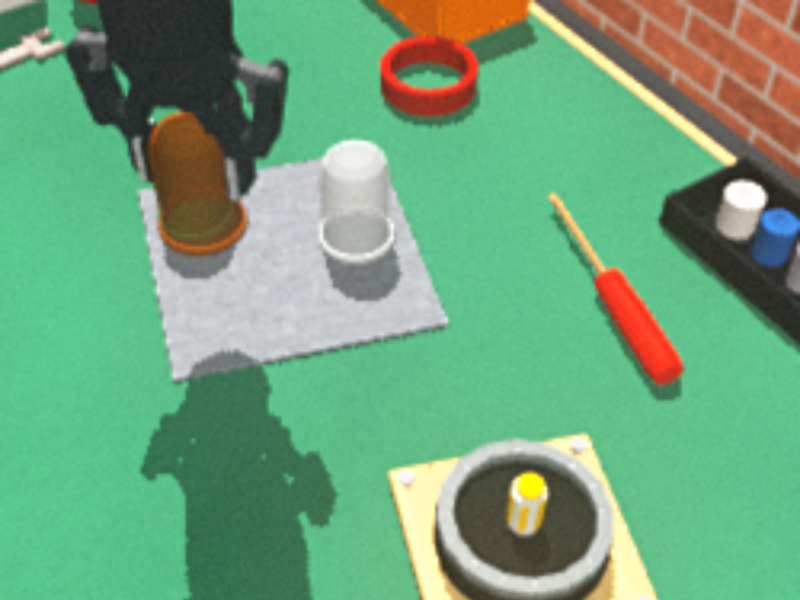

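Side crop: the amber dome hangs upright and the clear dome is untouched; the collar centre is at about (524,521).

Emit:
drive_tool:
  dp:
    - [0.02, -0.04, 0]
    - [0.06, -0.14, 0]
    - [0.13, -0.29, 0]
    - [0.2, -0.44, 0]
    - [0.27, -0.59, 0]
    - [0.34, -0.74, 0]
    - [0.39, -0.85, 0]
    - [0.4, -0.87, 0]
  twist:
    - [0, 0, 0]
    - [0, 0, 0]
    - [0, 0, 0]
    - [0, 0, 0]
    - [0, 0, 0]
    - [0, 0, 0]
    - [0, 0, 0]
    - [0, 0, 0]
  hand: [100, 100, 100, 100, 100, 100, 100, 100]

```text
time_s: 10.45
tcp_pos: [0.519, 0.0311, 0.1383]
tcp_rot: [0.0, -0.341, 0.94, -0.0]
force: [0.3, -0.5, -1.4]
opening: 0.66
grasp_force: 21.8
```

Emit:
drive_tool:
  dp:
    - [0.02, -0.04, 0]
    - [0.06, -0.14, 0]
    - [0.13, -0.29, 0]
    - [0.2, -0.44, 0]
    - [0.27, -0.59, 0]
    - [0.34, -0.74, 0]
    - [0.39, -0.85, 0]
    - [0.4, -0.87, 0]
  twist:
    - [0, 0, 0]
    - [0, 0, 0]
    - [0, 0, 0]
    - [0, 0, 0]
    - [0, 0, 0]
    - [0, 0, 0]
    - [0, 0, 0]
    - [0, 0, 0]
  hand: [100, 100, 100, 100, 100, 100, 100, 100]

```text
time_s: 11.45
tcp_pos: [0.5442, -0.0613, 0.1383]
tcp_rot: [0.0, -0.341, 0.94, -0.0]
force: [-0.2, -0.7, -2.5]
opening: 0.659
grasp_force: 21.8
```

```bash
python3 -c "
from h import *
rel([.568,-.15,.1386])
c=imaging.read_camera('wrist');cv2.imwrite('pics/w4.png',cv2.resize(c['pixels'][:,:,::-1],(768,576)));print(env.read_state()['grasp_force'])"
```

```text
t 11.45 tcp [ 0.5442 -0.0613  0.1383] yaw_y 129.91 q [-0.32  0.33  1.67 -0.    1.14 -2.58]
dp units [ 0.387 -0.833 -0.003] F [-0.2 -0.7 -2.5] tilt [ 0. -0. -1.]
21.792424619531374
```

View pics/w4.png

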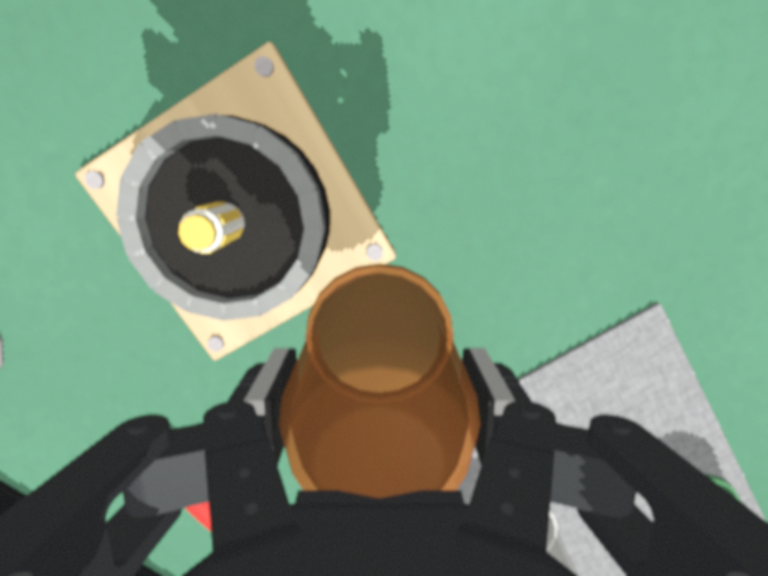

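Wrist view: collar centre is at about (223,217), the post top at (197,234), and the dome's rim at (379,332).

```bash
python3 -c "
from h import *
s=env.read_state();c=imaging.read_camera('wrist')
f=lambda u,v,z:onplane(c,(u/1.5-.17,v/1.5-.17),z,s).round(4)
a=f(223,217,.045);b=f(197,234,.077);d=f(379,332,.104);print(a,b,d)
L=(a+b)/2
rel([L[0],L[1],.1386]); rel(np.r_[s['tcp_pos'][:2]+L[:2]-d[:2],.1386])"
```

```text
[ 0.5654 -0.1513  0.045 ] [ 0.5696 -0.1499  0.077 ] [ 0.5445 -0.0608  0.104 ]
t 11.55 tcp [ 0.5439 -0.0604  0.1382] yaw_y 129.95 q [-0.31  0.33  1.67  0.    1.14 -2.58]
dp units [ 0.398 -0.843 -0.004] F [ 0.4  0.2 -2.2] tilt [-4.e-04  3.e-04 -1.e+00]
t 11.55 tcp [ 0.5439 -0.0604  0.1382] yaw_y 129.95 q [-0.31  0.33  1.67  0.    1.14 -2.58]
dp units [ 0.402 -0.842 -0.004] F [ 0.4  0.2 -2.2] tilt [-4.e-04  3.e-04 -1.e+00]
```

Emit:
drive_tool:
  dp:
    - [0.02, -0.04, 0]
    - [0.06, -0.14, 0]
    - [0.13, -0.29, 0]
    - [0.2, -0.44, 0]
    - [0.27, -0.59, 0]
    - [0.34, -0.73, 0]
    - [0.39, -0.82, 0]
    - [0.4, -0.84, 0]
  twist:
    - [0, 0, 0]
    - [0, 0, 0]
    - [0, 0, 0]
    - [0, 0, 0]
    - [0, 0, 0]
    - [0, 0, 0]
    - [0, 0, 0]
    - [0, 0, 0]
  hand: [100, 100, 100, 100, 100, 100, 100, 100]

```text
time_s: 12.55
tcp_pos: [0.5673, -0.1512, 0.1382]
tcp_rot: [-0.0, -0.341, 0.94, 0.0]
force: [-0.4, -0.2, -2.1]
opening: 0.654
grasp_force: 21.8
```

```bash
python3 -c "
from h import *
rel([.5675,-.1506,.0696])
c=imaging.read_camera('side');d=imaging.read_camera('wrist')
cv2.imwrite('pics/s5.png',np.hstack([cv2.resize(c['pixels'][150:310,230:400,::-1],(425,400)),cv2.resize(d['pixels'][:300,126:396,::-1],(360,400))]))"
```

```text
t 12.55 tcp [ 0.5673 -0.1512  0.1382] yaw_y 129.92 q [-0.45  0.4   1.57  0.    1.17 -2.72]
dp units [-0.005  0.004  0.686] F [-0.4 -0.2 -2.1] tilt [-1.e-04  1.e-04 -1.e+00]
```

View pics/s5.png

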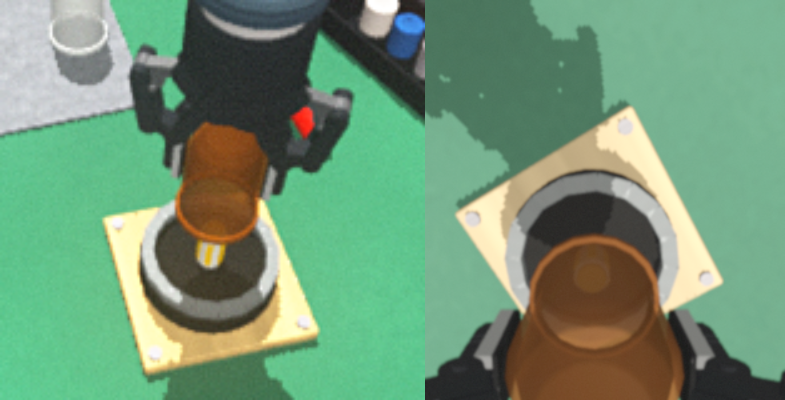

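Left: the dome is above the post. Right: the dome and collar share the same column, around 593. Lowering.

Emit:
drive_tool:
  dp:
    - [0, 0, 0.04]
    - [0, 0, 0.12]
    - [0, 0, 0.22]
    - [0, 0, 0.33]
    - [0, 0, 0.43]
    - [0, 0, 0.52]
    - [0, 0, 0.58]
    - [0, 0, 0.6]
  twist:
    - [0, 0, 0]
    - [0, 0, 0]
    - [0, 0, 0]
    - [0, 0, 0]
    - [0, 0, 0]
    - [0, 0, 0]
    - [0, 0, 0]
    - [0, 0, 0]
  hand: [100, 100, 100, 100, 100, 100, 100, 100]

```text
time_s: 13.65
tcp_pos: [0.5671, -0.1503, 0.0778]
tcp_rot: [-0.0, -0.342, 0.94, 0.0]
force: [0.1, -0.4, -1.8]
opening: 0.655
grasp_force: 21.8
```

Emit:
drive_tool:
  dp:
    - [0, 0, 0.01]
    - [0, 0, 0.02]
    - [0, 0, 0.03]
    - [0, 0, 0.04]
    - [0, 0, 0.05]
    - [0, 0, 0.06]
    - [0, 0, 0.06]
    - [0, 0, 0.06]
  twist:
    - [0, 0, 0]
    - [0, 0, 0]
    - [0, 0, 0]
    - [0, 0, 0]
    - [0, 0, 0]
    - [0, 0, 0]
    - [0, 0, 0]
    - [0, 0, 0]
  hand: [100, 100, 100, 100, 100, 100, 100, 100]

```text
time_s: 14.65
tcp_pos: [0.5673, -0.1504, 0.0723]
tcp_rot: [0.0, -0.342, 0.94, -0.0]
force: [0.3, -0.1, -2.1]
opening: 0.66
grasp_force: 21.8
```

```bash
python3 -c "
from h import *
rel([.5675,-.1506,.0696])
c=imaging.read_camera('side')
cv2.imwrite('pics/s6.png',cv2.resize(c['pixels'][180:300,260:380,::-1],(600,600),interpolation=cv2.INTER_CUBIC))"
```

```text
t 14.65 tcp [ 0.5673 -0.1504  0.0723] yaw_y 129.98 q [-0.45  0.47  1.64 -0.    1.03 -2.72]
dp units [ 0.    -0.003  0.027] F [ 0.3 -0.1 -2.1] tilt [ 0. -0. -1.]
```

View pics/s6.png

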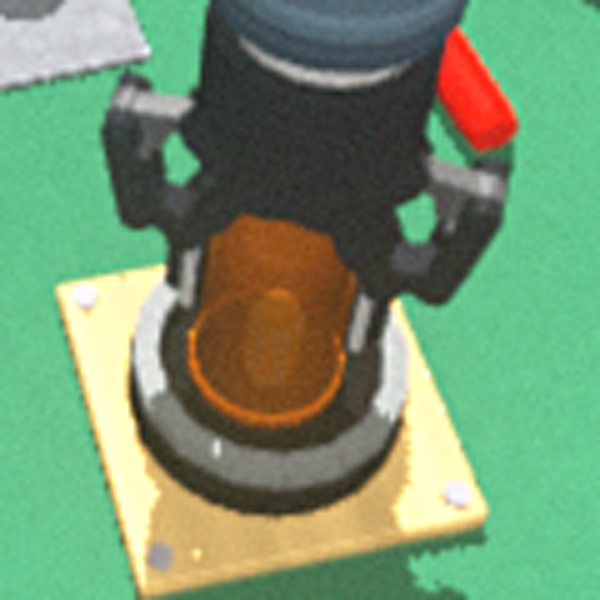

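The dome is inside the collar, around the post, just above the gasket. Lowering in fine steps.

Emit:
drive_tool:
  dp:
    - [0, 0, 0.003]
    - [0, 0, 0.006]
    - [0, 0, 0.009]
    - [0, 0, 0.012]
    - [0, 0, 0.015]
    - [0, 0, 0.018]
    - [0, 0, 0.02]
    - [0, 0, 0.02]
  twist:
    - [0, 0, 0]
    - [0, 0, 0]
    - [0, 0, 0]
    - [0, 0, 0]
    - [0, 0, 0]
    - [0, 0, 0]
    - [0, 0, 0]
    - [0, 0, 0]
  hand: [100, 100, 100, 100, 100, 100, 100, 100]

```text
time_s: 15.7
tcp_pos: [0.5673, -0.1503, 0.0703]
tcp_rot: [-0.0, -0.342, 0.94, -0.0]
force: [-0.2, 0.4, -1.8]
opening: 0.654
grasp_force: 21.8
```

Emit:
drive_tool:
  dp:
    - [0, 0, 0.002]
    - [0, 0, 0.004]
    - [0, 0, 0.006]
    - [0, 0, 0.007]
    - [0, 0, 0.008]
    - [0, 0, 0.009]
    - [0, 0, 0.01]
    - [0, 0, 0.01]
  twist:
    - [0, 0, 0]
    - [0, 0, 0]
    - [0, 0, 0]
    - [0, 0, 0]
    - [0, 0, 0]
    - [0, 0, 0]
    - [0, 0, 0]
    - [0, 0, 0]
  hand: [100, 100, 100, 100, 100, 100, 100, 100]

```text
time_s: 16.7
tcp_pos: [0.5673, -0.1504, 0.0697]
tcp_rot: [0.0, -0.342, 0.94, -0.0]
force: [-2.5, 1.4, 3.0]
opening: 0.656
grasp_force: 22.4
```

Contact: force z went from -1.8 to +3.0 N. Releasing.

Emit:
drive_tool:
  dp:
    - [0, 0, 0]
    - [0, 0, 0]
    - [0, 0, 0]
    - [0, 0, 0]
    - [0, 0, 0]
    - [0, 0, 0]
    - [0, 0, 0]
    - [0, 0, 0]
  twist:
    - [0, 0, 0]
    - [0, 0, 0]
    - [0, 0, 0]
    - [0, 0, 0]
    - [0, 0, 0]
    - [0, 0, 0]
    - [0, 0, 0]
    - [0, 0, 0]
  hand: [85, 75, 60, 40, 20, 0, 0, 0]

```text
time_s: 17.7
tcp_pos: [0.5673, -0.1504, 0.0693]
tcp_rot: [-0.0, -0.342, 0.94, 0.0]
force: [0.2, 0.0, 0.5]
opening: 0.998
grasp_force: 0.0
```

Emit:
drive_tool:
  dp:
    - [0, 0, -0.04]
    - [0, 0, -0.14]
    - [0, 0, -0.3]
    - [0, 0, -0.46]
    - [0, 0, -0.62]
    - [0, 0, -0.78]
    - [0, 0, -0.94]
    - [0, 0, -1]
  twist:
    - [0, 0, 0]
    - [0, 0, 0]
    - [0, 0, 0]
    - [0, 0, 0]
    - [0, 0, 0]
    - [0, 0, 0]
    - [0, 0, 0]
    - [0, 0, 0]
  hand: [0, 0, 0, 0, 0, 0, 0, 0]

```text
time_s: 18.7
tcp_pos: [0.5679, -0.1506, 0.1709]
tcp_rot: [0.001, -0.342, 0.94, -0.001]
force: [0.7, 0.6, -1.3]
opening: 0.997
grasp_force: 0.0
```

```bash
python3 -c "
from h import *
rel([.5675,-.1506,.2])
c=imaging.read_camera('side');d=imaging.read_camera('wrist')
cv2.imwrite('pics/s7.png',np.hstack([cv2.resize(c['pixels'][110:310,190:400,::-1],(420,400)),cv2.resize(d['pixels'][:300,126:396,::-1],(360,400))]))"
```

```text
t 18.7 tcp [ 0.5679 -0.1506  0.1709] yaw_y 129.98 q [-0.45  0.37  1.53  0.    1.24 -2.72]
dp units [ 0.002  0.002 -0.291] F [ 0.7  0.6 -1.3] tilt [ 1.9e-03 -9.0e-04 -1.0e+00]
```

View pics/s7.png

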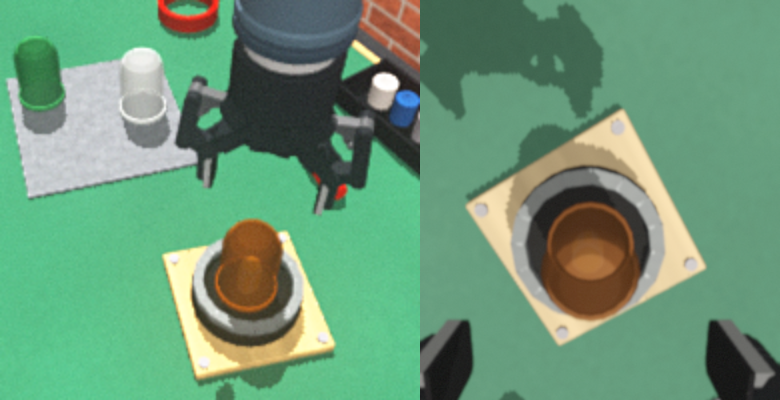

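The dome stands upright inside the collar, uncracked, with the gripper clear. Green and clear are still standing.

```bash
python3 -c "
from bench import env
print(env.job_done())"
```

```text
the job is handed in; nothing more can be done
None
```

The amber dome stands upright on the gasket over the LED post and is released; I saw no cracks, the grip read up to 22.4 N (gripper minimum 20 N), the green and clear domes were left alone, and the job was handed in at about 19 s.

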